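# Fire a pen-type surface hygiene test and lay it out for reading

## Robot

A 7-joint arm with a two-finger parallel gripper is mounted at the origin on a cart in front of the work surface, level with it; the furniture and walls round the work are solid. World frame = base frame: x ahead of the robot, y to its left, z up, the work surface at z = 0. Lengths are in m, angles in rad, forces in N, time in s.
With the tool pointing down it reaches from about 0.4 to 0.875 m from the base axis. Payload 6.5 kg.
Tool frame: the origin (TCP) lies on the mounting face of the last link; the fingertips stand 166 mm ahead of it and the grasp point (between the pads) lies 147 mm ahead of it; z points along the fingers, y is the line along which they close (so a half turn about z gives the same grasp; the last joint's range is limited). The gripper opens to 88 mm and grips with 3 to 60 N. Pads are 18 mm wide; open, the fingers measure 123 mm over their backs; the gripper's body (75 mm by 187 mm) begins 45 mm behind the grasp point.
Start: joints at [-1.311, 0.536, -0.004, 1.538, 0.003, 1.067, -0.071], TCP at [0.208, 0.616, 0.405] pointing down, gripper open.
Joint ranges: [-2.7, 2.7], [-0.37, 2.16], [-1.27, 1.26], [0.24, 2.4], [-1.31, 4.45], [0.19, 1.91], [-2.76, 2.76]. Speed limits (rad/s): [2.39, 2.39, 3.14, 3.14, 3.14, 3.14, 3.14].

## Interface

Orientations are given as a rotation vector (axis times angle).
In Python, from rig import status, imaging, env gives the robot as it stands. The module is installed in compiled form; this text tells all that it offers.
- The arm moves only by the tool servo_tool, never from a script. Its argument "steps" is one flat list of numbers, 7 for each row, row after row: the gripper's target within -1 to 1 (shut at 1, half-way at 0, fully open at -1), then the shift along the tool's x, y, z in cm, then the turn, a rotation vector about the tool's x, y, z in degrees. In form: [fingers, dx, dy, dz, ax, ay, az, fingers, dx, dy, dz, ax, ay, az, ...]. A call has 1 to 20 rows; each row is the pose to reach, as a shift and turn from the pose commanded when the call began, along the tool's axes at that moment; what a row does not reach only later rows make up. A row lasts 1/10 s, in which the tool goes at most 50 mm and 8.59 degrees, less where a joint would pass 70% of its speed; a pose out of reach is approached as far as the arm can. A call with a gripper value outside its range is refused whole. The fingers move at their own pace and stop on an object; "squeeze" is the grip in N (left out, the last holds). Time passes only in rows, so rows that repeat a pose let the fingers close. It gives the time, the measured TCP pose, the force, the opening and the grip force at its end, in the units of the state.
- status.state(): the state, without advancing time (a new reading comes with each control period).
- imaging.capture(name): name is "scene" or "top" or "wrist"; returns a dict with "frame" (384x512x3 uint8, blue, green, red), "depth" (384x512 float32, m along the optical axis (not along the pixel's ray), 0 where there is no reading), "mtx" (3x3 intrinsics, pixels), "k1" (the pictures are not rectified: a ray, as slopes to the right and down, at radius r is drawn at 1 + k1 r^2 times it, then the intrinsics apply), "camera_from_world" (4x4, takes a point from world to camera coordinates). Camera axes: x right, y down, z forward; pixel columns grow to the right and rows downward; lengths in m; the calibration is good to about 2 mm. A picture is of the moment at which its call begins.
- env.finish_job(): hands the job in; it is judged then, once.
The state is a dict: "time_s": time; "joint_pos": joint angles; "dq": joint speeds; "tau": joint torques, N m; "eef_pos": TCP position; "tcp_rot": TCP orientation; "force": force on the tool from outside, world axes, zero at the start; "moment": the same for the moment, N m; "width": opening from 0.0 (shut) to 1.0 (fully open); "finger_force": force on a finger pad.
Only numpy, scipy, OpenCV 4.12 (cv2) and the standard library are available. Lean on these libraries where they do the work, as an engineer would, in place of code of your own. Each camera call takes 0.05 s, during which the arm holds its last target. There are 200 camera calls.

## Task

Two pen-type surface test swabs lie on the bench; one is spent, and the other still has its end button standing out. Pick up the one with the button out, hold it tilted or upright with the button end down, and push the button against the bench top until it snaps fully home and stays in. Then lay it flat inside the black tray for reading, let go, and leave the spent one and the other things on the bench as they are.

Things in the scene. Friction and masses are not known exactly. Their poses are not given: they have to be found in the camera images.
- tester_mid (a point): Centre of the square barrel (66 x 22 x 22 mm, white) of the swab to be fired, a 143 mm pen of about 54 g lying on the bench, so 11 mm up. x runs along the pen to its nose, z up. On the top face a spring catch rises 3.5 mm as the button goes in: hold the barrel by its two side faces (across y). The button end (-x) faces roughly to the robot at the start, within 0.6 rad.
- tester_button_face (a point): Centre of the outer face of that swab's end button, a grey mushroom of 16 mm diameter, 4 mm thick, on the pen's axis and looking along its -x. It stands 61 mm from the barrel's centre when out, 43 mm when home against a grey collar (21 mm diameter) that ends 39 mm from the barrel's centre.
- tester_button (a joint): How far the button is in: 0 = out, 0.018 m = fully home. A spring catch holds it: about 6 N along the pen starts it, at most about 10 N (at 2.5 mm) is needed, none at half stroke; past 9 mm it snaps home by itself and stays, short of that it comes back out. It slides along the pen's axis only, so push along the pen.
- tester_nose (a point): Tip of that swab's clear tube (14 mm diameter), on the pen's axis, 82 mm from the barrel's centre.
- spent_mid (a point): Barrel centre of the spent swab, the same pen with its button home (125 mm long, 54 g), loose on the bench; axes as for tester_mid. It lies to the left or right of the other, the two barrel centres at least 115 mm apart. To be left alone.
- tray: Shallow black plastic tray that stays put, on a white paper bench mat (200 x 230 x 2 mm). Outside 136 mm along its x, 158 mm along its y. Origin under it on the mat, so 2 mm above the bench; rim 10 mm high, 2 mm thick, floor 2 mm thick. The floor inside is 132 mm (x) by 154 mm (y), its middle at y = +2 mm; a fired swab (125 mm) fits in it along the tray's y.
- bottle: Small brown reagent bottle, 45 mm diameter, 78 mm tall, loose; origin under its middle. A bystander.
- beaker: Glass beaker, 53 mm diameter, 67 mm tall, loose; origin under its middle. A bystander.
Things that resemble listed ones, but are neither listed nor needed, are in the scene too. Leave any red look-alike of the part that bears tester_mid alone.

How it is judged:
On the way, in this order (a step that is already met when the one before it is completed fails the run):
1. the swab is held tilted or upright, its button end down on the bench and its nose at least 50 mm higher, the button still standing out (height (world z) of tester_button_face below 0.02 m and height (world z) of tester_nose above 0.065 m and value of joint tester_button below 0.005 m).
2. the button has snapped home while the swab is still tilted or upright, its button end by the bench (value of joint tester_button above 0.0165 m and height (world z) of tester_nose above 0.065 m and height (world z) of tester_button_face below 0.04 m).
At the end, for the whole second after the job is handed in: The fired swab lies at rest flat on the tray's floor, both its ends inside the rim (each end's axis less than 17.8 mm above the bench; 15 mm when flat), its button still home (in by more than 16.5 of 18 mm) (value of joint tester_button above 0.0165 m and height (world z) of each of tester_nose, tester_button_face below 0.0178 m and x of tester_nose in the frame of tray between -0.068 and 0.068 m and y of tester_nose in the frame of tray between -0.077 and 0.081 m and x of tester_button_face in the frame of tray between -0.068 and 0.068 m and y of tester_button_face in the frame of tray between -0.077 and 0.081 m and linear speed of tester below 0.02 m/s); the robot touches nothing.
It fails at once if the button is pressed by the fingers instead of the bench (contact force between tester_button and the fingers above 2 N).
It fails at once if the spent swab is moved by more than 15 mm (distance of spent_mid from where it was at the start of the episode above 0.015 m).
It fails at once if the bottle is moved by more than 15 mm (distance of bottle from where it was at the start of the episode above 0.015 m).
It fails at once if the beaker is moved by more than 15 mm (distance of beaker from where it was at the start of the episode above 0.015 m).
It also fails if it takes over 67 s, if anything falls off the work surface, if the arm or the gripper's body presses on something with over 40 N, if the wrist force passes 120 N, or if a joint passes its speed limit or range.

## Working session

There is one attempt and no reset: what is moved stays moved. The work goes in short steps, Python scripts to look and compute and a tool call to move; the robot and the scene stay as the last step left them, time stands still between calls to the robot, and variables do not carry over. Pictures are saved under pics/ and viewed, at most 10 in all, crops included, and the job is handed in when it is done.

Besides the shell and the picture viewer there is one more tool, called by a JSON object that holds its "name" and its "arguments", one argument or row to a line. servo_tool: Moves the arm, as the interface text tells. Its arguments: {"type":"object","properties":{"steps":{"type":"array","items":{"type":"number"}},"squeeze":{"type":"number"}},"required":["steps"]}

```bash
mkdir -p pics; cat > h.py <<'E'
import numpy as np, cv2, pickle
from scipy.spatial.transform import Rotation as R
from rig import status, imaging, env
def world_map(c):
    """world xyz for every pixel"""
    h,w=c["depth"].shape; K=c["mtx"]
    u,v=np.meshgrid(np.arange(w),np.arange(h))
    pts=np.stack([u,v],-1).reshape(-1,1,2).astype(np.float64)
    n=cv2.undistortPoints(pts,K,np.array([c["k1"],0,0,0.])).reshape(h,w,2)
    d=c["depth"].astype(float)
    P=np.dstack([n*d[...,None],d,np.ones_like(d)])
    W=P@np.linalg.inv(c["camera_from_world"]).T
    W[d==0]=np.nan
    return W[...,:3]
def project(c,p):
    T=c["camera_from_world"]
    return cv2.projectPoints(np.atleast_2d(p).astype(float),cv2.Rodrigues(T[:3,:3])[0],T[:3,3],c["mtx"],np.array([c["k1"],0,0,0.]))[0].reshape(-1,2)
E
python3 - <<'E'
from h import *
for n in ("top","scene"):
    c=imaging.capture(n); pickle.dump(c,open(n+".pkl","wb")); cv2.imwrite(f"pics/{n}0.png",c["frame"])
print(status.state())
E
```

```text
{'time_s': 0.1, 'joint_pos': array([-1.31120392,  0.53709178, -0.00444972,  1.538752  ,  0.0026213 ,
        1.06732551, -0.07118136]), 'dq': array([ 0.00081626, -0.0031778 ,  0.00065299, -0.00131251, -0.00163588,
        0.00027277, -0.00073394]), 'tau': array([ 3.15444566e-03, -5.72085178e+01,  9.93610360e-01, -2.52231824e+01,
       -5.62445959e-02,  1.34348846e-02,  4.27652981e-05]), 'eef_pos': array([0.20793582, 0.61553178, 0.40393421]), 'tcp_rot': array([-5.09301899e-01, -3.09990570e+00,  2.45953851e-03]), 'force': array([-0.15617548, -0.88468365,  0.16473414]), 'moment': array([0.0236455 , 0.04154727, 0.0072388 ]), 'finger_force': 0.0, 'width': 0.9988614150595712}
```

View pics/top0.png

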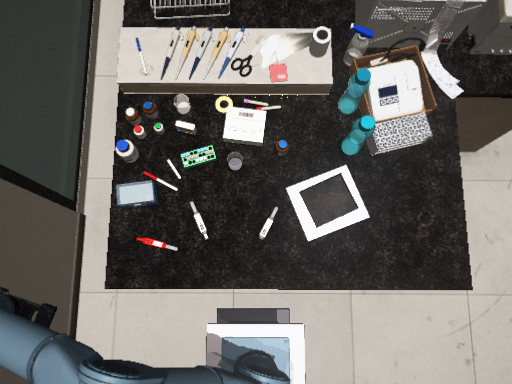

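View pics/scene0.png

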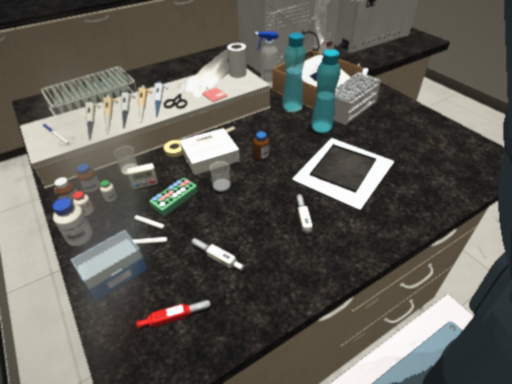

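The top view shows the swabs at about (199,220) and (268,222), the red look-alike at (157,243), and the tray on its mat at (328,203). The beaker is at (235,160) and the bottle at (282,146). I'll crop in on both swabs.

```bash
python3 - <<'E'
from h import *
c=pickle.load(open("top.pkl","rb")); s=pickle.load(open("scene.pkl","rb"))
a=cv2.resize(c["frame"][195:250,180:290],None,fx=7,fy=7,interpolation=cv2.INTER_CUBIC)
b=cv2.resize(s["frame"][185:275,185:320],(770,513)[:2],interpolation=cv2.INTER_CUBIC)
b=cv2.resize(b,(322,215))
cv2.imwrite("pics/crop.png",np.vstack([a,np.pad(b,((0,0),(0,770-322),(0,0)))])[:600])
W=world_map(c)
for u,v in [(199,220),(268,222),(193,204),(207,238),(275,209),(262,237),(328,203),(287,187),(345,166),(369,213),(309,240),(235,160),(282,146)]:
    print(u,v,np.round(W[v,u],3))
E
```

```text
199 220 [0.484 0.188 0.027]
268 222 [ 0.478 -0.044  0.025]
193 204 [0.539 0.21  0.019]
207 238 [0.424 0.16  0.019]
275 209 [ 0.524 -0.068  0.016]
262 237 [ 0.428 -0.024  0.026]
328 203 [ 0.548 -0.251  0.008]
287 187 [ 0.605 -0.112 -0.003]
345 166 [ 0.68  -0.315  0.004]
369 213 [ 0.515 -0.392  0.001]
309 240 [ 0.42  -0.183  0.006]
235 160 [0.698 0.07  0.009]
282 146 [ 0.73  -0.09   0.072]
```

View pics/crop.png

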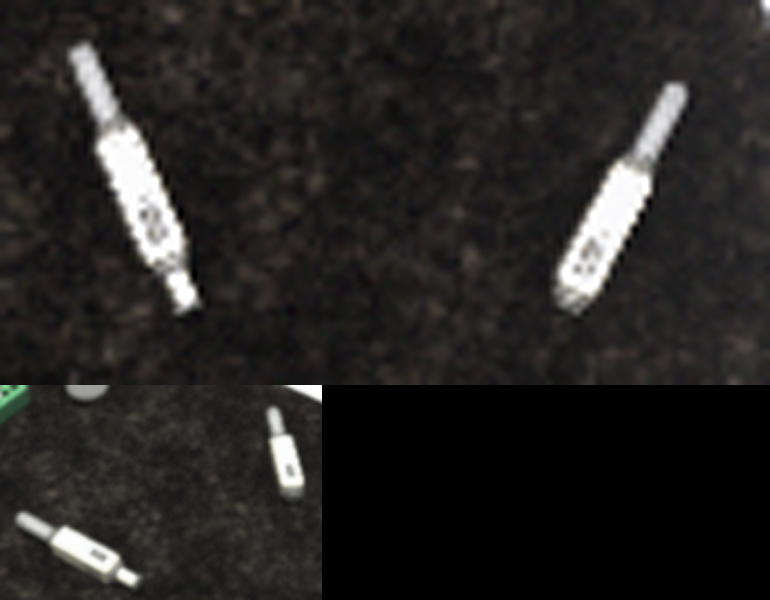

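The left swab, top-image pixel (199,220), has its button out towards the robot. The one at (268,222) is spent. Next I'll compute its pose and the first move.

```bash
cat >> h.py <<'E'
def plane(c,uv,z):
    K=c["mtx"]; n=cv2.undistortPoints(np.float64(uv).reshape(-1,1,2),K,np.array([c["k1"],0,0,0.])).reshape(-1,2)
    T=np.linalg.inv(c["camera_from_world"]); d=np.c_[n,np.ones(len(n))]@T[:3,:3].T
    return T[:3,3]+d*((z-T[2,3])/d[:,2])[:,None]
def blob(c,u,v,thr=120,r=30,z=.011):
    g=c["frame"].min(2); m=np.zeros_like(g); m[v-r:v+r,u-r:u+r]=(g[v-r:v+r,u-r:u+r]>thr)
    lab=cv2.connectedComponents(m)[1]; ys,xs=np.where(lab==lab[v,u])
    return plane(c,np.c_[xs,ys],z)
def pca(p):
    p=p[:,:2]; m=p.mean(0); a=np.linalg.svd(p-m,full_matrices=False)[2][0]; a*=np.sign(a[0]) if abs(a[0])>.1 else 1
    t=(p-m)@a; return m,a,t.min(),t.max()
def Rpen(yaw,tilt=0,s=1):
    """tool rotation: tool z opposite pen z; tool x = s*pen x; tilt (deg) raises the nose"""
    P=R.from_euler('z',yaw,degrees=True)*R.from_euler('y',-tilt,degrees=True)
    return P*R.from_matrix(np.array([[s,0,0],[0,-s,0],[0,0,-1.]]))
def delta(p,Rt):
    s=status.state(); R0=R.from_rotvec(s["tcp_rot"])
    print("shift cm",np.round(R0.inv().apply(np.array(p)-s["eef_pos"])*100,2),"turn deg",np.round((R0.inv()*Rt).as_rotvec(degrees=True),1))
E
python3 - <<'E'
from h import *
c=pickle.load(open("top.pkl","rb"))
for u,v in [(199,220),(268,222)]:
    for thr in (100,180):
        m,a,lo,hi=pca(blob(c,u,v,thr)); print(np.round(m,4),np.degrees(np.arctan2(a[1],a[0])),lo,hi,'ends',np.round(m+a*lo,4),np.round(m+a*hi,4))
g=c["frame"].min(2)
m=np.zeros_like(g); m[160:245,280:375]=g[160:245,280:375]>150
q=cv2.findContours(m,0,2)[0]; q=max(q,key=cv2.contourArea)
P=plane(c,q.reshape(-1,2),.002)[:,:2]; print("mat",cv2.minAreaRect((P*1000).astype(np.float32)))
m2=np.zeros_like(g); cv2.drawContours(m2,[q],-1,1,-1); m2=cv2.erode(m2,np.ones((9,9)))&(g<100)
q=max(cv2.findContours(m2.astype(np.uint8),0,2)[0],key=cv2.contourArea)
P=plane(c,q.reshape(-1,2),.008)[:,:2]; print("tray",cv2.minAreaRect((P*1000).astype(np.float32)))
s=status.state(); print(np.round(R.from_rotvec(s["tcp_rot"]).as_matrix(),2))
p=[.484,.187,.30]
delta(p,Rpen(23,0,1)); delta(p,Rpen(23,0,-1))
E
```

```text
[0.4843 0.1897] 23.828220496828905 -0.06648360237809132 0.07290604607542343 ends [0.4235 0.1629] [0.551  0.2192]
[0.4736 0.1845] 24.71259264067665 -0.05274287709525355 0.039525794190620585 ends [0.4257 0.1625] [0.5095 0.201 ]
[ 0.4731 -0.043 ] -27.126758012869377 -0.053636817217976675 0.0674170883627286 ends [ 0.4253 -0.0186] [ 0.5331 -0.0738]
[ 0.463  -0.0382] -27.4682152649899 -0.037930986223470554 0.030752024343941333 ends [ 0.4294 -0.0207] [ 0.4903 -0.0524]
mat ((552.16748046875, -249.00205993652344), (200.36004638671875, 230.46319580078125), 21.685115814208984)
tray ((559.6596069335938, -252.0553741455078), (134.57867431640625, 158.7443084716797), 24.972057342529297)
[[-0.95  0.32 -0.  ]
 [ 0.32  0.95 -0.  ]
 [-0.   -0.   -1.  ]]
shift cm [-39.86 -31.75  10.45] turn deg [-0.000e+00  1.000e-01  1.383e+02]
shift cm [-39.86 -31.75  10.45] turn deg [ -0.1  -0.  -41.7]
```

{"name": "servo_tool", "arguments": {
  "steps": [-1,-40,-31.5,10.5,0,0,-42,-1,-40,-31.5,10.5,0,0,-42,-1,-40,-31.5,10.5,0,0,-42,-1,-40,-31.5,10.5,0,0,-42,-1,-40,-31.5,10.5,0,0,-42,-1,-40,-31.5,10.5,0,0,-42,-1,-40,-31.5,10.5,0,0,-42,-1,-40,-31.5,10.5,0,0,-42,-1,-40,-31.5,10.5,0,0,-42,-1,-40,-31.5,10.5,0,0,-42,-1,-40,-31.5,10.5,0,0,-42,-1,-40,-31.5,10.5,0,0,-42,-1,-40,-31.5,10.5,0,0,-42,-1,-40,-31.5,10.5,0,0,-42,-1,-40,-31.5,10.5,0,0,-42],
  "squeeze": 50
}}

```text
time_s: 1.6
eef_pos: [0.4855, 0.1909, 0.3]
tcp_rot: [-0.64, 3.076, 0.001]
force: [-0.2, 0.2, 0.6]
width: 0.999
finger_force: 0.0
```

```bash
python3 - <<'E'
from h import *
c=imaging.capture("wrist"); pickle.dump(c,open("w1.pkl","wb")); cv2.imwrite("pics/w1.png",c["frame"])
s=status.state(); print(s["time_s"],s["joint_pos"],s["eef_pos"])
print("proj barrel",project(c,[[.479,.187,.011],[.4237,.163,.011],[.551,.219,.011]]))
delta([.479,.187,.169],Rpen(24,0,-1))
E
```

```text
1.65 [-0.40918226  0.46864647 -0.06436411  1.95613556  0.04345331  0.71775658
  1.48115731] [0.4855913  0.19070266 0.29994476]
proj barrel [[250.75500742 175.35704529]
 [250.74815457 113.29875948]
 [251.40793257 246.53592352]]
shift cm [ 0.76 -0.08 13.09] turn deg [ 0.   0.  -0.5]
```

View pics/w1.png

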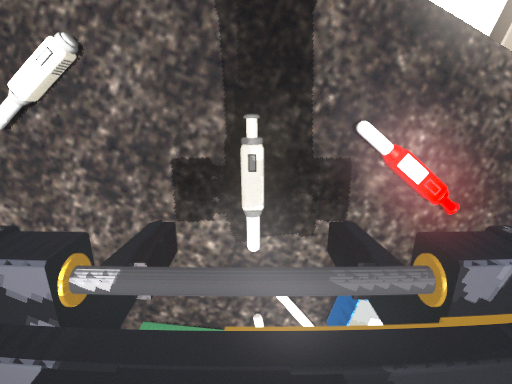

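The wrist view shows the target straight below: button at (252,116), barrel centre at (252,175), nose at (253,250). This matches my estimate, so I'll descend and grip.

{"name": "servo_tool", "arguments": {
  "steps": [-1,0.8,-0.1,5,0,0,-0.5,-1,0.8,-0.1,9,0,0,-0.5,-1,0.8,-0.1,12,0,0,-0.5,-1,0.8,-0.1,13,0,0,-0.5,-1,0.8,-0.1,13.1,0,0,-0.5,-1,0.8,-0.1,13.1,0,0,-0.5,1,0.8,-0.1,13.1,0,0,-0.5,1,0.8,-0.1,13.1,0,0,-0.5,1,0.8,-0.1,13.1,0,0,-0.5,1,0.8,-0.1,13.1,0,0,-0.5,1,0.8,-0.1,13.1,0,0,-0.5,1,0.8,-0.1,13.1,0,0,-0.5,1,0.8,-0.1,13.1,0,0,-0.5,1,0.8,-0.1,13.1,0,0,-0.5,1,0.8,-0.1,13.1,0,0,-0.5,1,0.8,-0.1,13.1,0,0,-0.5],
  "squeeze": 50
}}

```text
time_s: 3.25
eef_pos: [0.4792, 0.1853, 0.1687]
tcp_rot: [0.649, -3.074, 0.0]
force: [0.4, 0.2, -0.2]
width: 0.244
finger_force: 50.0
```

```bash
python3 - <<'E'
from h import *
s=status.state(); print({k:np.round(s[k],4) for k in ("time_s","joint_pos","eef_pos","force","width","finger_force")})
def fk(q1,th,q5,q6,q7):
    return R.from_euler('z',-q1)*R.from_euler('y',th)*R.from_euler('z',-q5)*R.from_euler('y',q6)*R.from_euler('z',-q7)*R.from_euler('z',np.pi/2)
q=s["joint_pos"]; print(np.round(fk(q[0],q[1]+q[3],q[4],q[5],q[6]).as_matrix(),2)); print(np.round(R.from_rotvec(s["tcp_rot"]).as_matrix(),2))
for yaw in (-68,-90,-40,112):
  for th in (130,145):
    M=(R.from_euler('y',th,degrees=True).inv()*R.from_euler('z',0.4)*0 if 0 else R.from_euler('y',th,degrees=True).inv()*R.from_euler('z',-20,degrees=True)*Rpen(yaw,65,-1)*R.from_euler('z',-90,degrees=True))
    e=M.as_euler('ZYZ'); print(yaw,th,"q5,q6,q7",-e[0],e[1],-e[2])
E
```

```text
{'time_s': np.float64(3.25), 'joint_pos': array([-0.4189,  0.6972, -0.0477,  2.0072,  0.072 ,  0.4388,  1.4662]), 'eef_pos': array([0.4792, 0.1853, 0.1687]), 'force': array([ 0.3798,  0.1971, -0.1626]), 'width': np.float64(0.2444), 'finger_force': np.float64(49.9999)}
[[-0.93 -0.37  0.01]
 [-0.37  0.93 -0.03]
 [-0.   -0.03 -1.  ]]
[[-0.91 -0.4  -0.  ]
 [-0.4   0.91 -0.  ]
 [ 0.    0.   -1.  ]]
-68 130 q5,q6,q7 1.2475613681130866 1.2704159980730636 -0.6410569118109681
-68 145 q5,q6,q7 1.3361775201592874 1.197882368967214 -0.9077344786975536
-90 130 q5,q6,q7 1.0200786903027554 1.5365908987889727 -0.7666082823288787
-90 145 q5,q6,q7 1.0431383872736437 1.401596192690277 -0.9922661602115616
-40 130 q5,q6,q7 1.529460146403173 0.9035951183462451 -0.5651383697097967
-40 145 q5,q6,q7 1.733444612968718 0.9196394034847637 -0.8962809771102189
112 130 q5,q6,q7 -1.207757006470436 1.3207756044245393 -2.481842761791188
112 145 q5,q6,q7 -1.2828004153403463 1.2365613576636816 -2.2228333300514374
```

Gripped: the opening is 21.5 mm at 50 N. Now I'll work out the lift and yaw move.

```bash
python3 - <<'E'
from h import *
delta([.47,.25,.32],Rpen(-68,0,-1))
E
```

```text
shift cm [ -1.77   6.29 -15.13] turn deg [-0.  -0.  91.8]
```

{"name": "servo_tool", "arguments": {
  "steps": [1,0,0,-4,0,0,0,1,0,0,-8,0,0,8,1,-1.8,6.3,-12,0,0,92,1,-1.8,6.3,-15,0,0,92,1,-1.8,6.3,-15,0,0,92,1,-1.8,6.3,-15,0,0,92,1,-1.8,6.3,-15,0,0,92,1,-1.8,6.3,-15,0,0,92,1,-1.8,6.3,-15,0,0,92,1,-1.8,6.3,-15,0,0,92,1,-1.8,6.3,-15,0,0,92,1,-1.8,6.3,-15,0,0,92,1,-1.8,6.3,-15,0,0,92,1,-1.8,6.3,-15,0,0,92,1,-1.8,6.3,-15,0,0,92,1,-1.8,6.3,-15,0,0,92,1,-1.8,6.3,-15,0,0,92]
}}

```text
time_s: 4.95
eef_pos: [0.4703, 0.2501, 0.3187]
tcp_rot: [-1.76, -2.602, -0.0]
force: [0.4, -0.1, -0.2]
width: 0.242
finger_force: 50.0
```

```bash
python3 - <<'E'
from h import *
s=status.state(); print({k:np.round(s[k],4) for k in ("time_s","joint_pos","eef_pos","force","width","finger_force")})
Rt=Rpen(-68,70,-1); pen=np.array([.52,.12,.15])
delta(pen-Rt.apply([0,0,.158]),Rt)
E
```

```text
{'time_s': np.float64(4.95), 'joint_pos': array([-0.848 ,  0.4722,  0.352 ,  1.9369, -0.2273,  0.7706,  0.0143]), 'eef_pos': array([0.4703, 0.2501, 0.3187]), 'force': array([ 0.3752, -0.0542, -0.2092]), 'width': np.float64(0.2416), 'finger_force': np.float64(49.9999)}
shift cm [ 0.92 -0.27 11.47] turn deg [ -0.1 -70.   -0.1]
```

{"name": "servo_tool", "arguments": {
  "steps": [1,0,0,1,0,-8,0,1,0,0,2,0,-16,0,1,0,0,3,0,-24,0,1,0,0,4,0,-32,0,1,0,0,5,0,-40,0,1,0,0,6,0,-48,0,1,1,0,8,0,-56,0,1,1,0,10,0,-64,0,1,1,0,11.5,0,-70,0,1,1,0,11.5,0,-70,0,1,1,0,11.5,0,-70,0,1,1,0,11.5,0,-70,0,1,1,0,11.5,0,-70,0]
}}

```text
time_s: 6.25
eef_pos: [0.4671, 0.2592, 0.2053]
tcp_rot: [1.127, 1.66, -0.783]
force: [-0.0, 0.0, 0.3]
width: 0.245
finger_force: 50.0
```

```bash
python3 - <<'E'
from h import *
c=imaging.capture("scene"); 
s=status.state(); print({k:np.round(s[k],4) for k in ("time_s","joint_pos","eef_pos","tcp_rot","force","width","finger_force")})
Rt=R.from_rotvec(s["tcp_rot"]); pen=s["eef_pos"]+Rt.apply([0,0,.158]); ax=-Rt.apply([1,0,0]); print("pen",pen,"axis",ax,"button",pen-.061*ax,"nose",pen+.082*ax)
uv=project(c,[pen,pen-.061*ax,pen+.082*ax]); print(uv)
u,v=uv[0].astype(int); a=c["frame"][max(v-75,0):v+75,max(u-100,0):u+100]
cv2.imwrite("pics/s2.png",cv2.resize(a,None,fx=4,fy=4,interpolation=cv2.INTER_CUBIC)); print(u,v)
E
```

```text
{'time_s': np.float64(6.3), 'joint_pos': array([-1.4427,  1.138 ,  0.8428,  1.8736,  0.4097,  0.9626, -0.7161]), 'eef_pos': array([0.467 , 0.2593, 0.2051]), 'tcp_rot': array([ 1.1263,  1.6599, -0.7835]), 'force': array([ 0.0956,  0.8215, -0.4932]), 'width': np.float64(0.2484), 'finger_force': np.float64(49.9999)}
pen [0.52206558 0.12159841 0.15058678] axis [ 0.12623263 -0.32119128  0.93856352] button [0.51436539 0.14119108 0.0933344 ] nose [0.53241666 0.09526072 0.22754899]
[[232.88850169 187.2969728 ]
 [228.49541306 211.90645826]
 [239.30650185 151.33830372]]
232 187
```

View pics/s2.png

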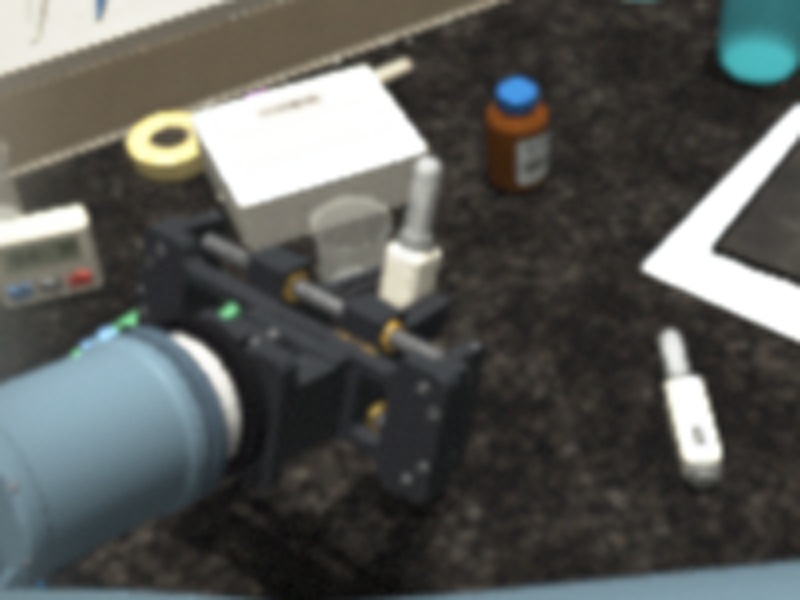

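The pen is held upright with its nose up at crop pixel (428,165). The red look-alike would be under the wrist, so I'll shift the press spot to the right before lowering.

```bash
python3 - <<'E'
from h import *
Rt=Rpen(-68,70,-1)
for pen in ([.55,.075,.15],[.55,.075,.072]): delta(np.array(pen)-Rt.apply([0,0,.158]),Rt)
E
```

```text
shift cm [-1.74  0.82  5.05] turn deg [-0.2 -0.2 -0.2]
shift cm [5.58 0.8  7.75] turn deg [-0.2 -0.2 -0.2]
```

{"name": "servo_tool", "arguments": {
  "steps": [1,-1.7,0.8,2.5,0,0,0,1,-1.7,0.8,5,0,0,0,1,-1.7,0.8,5,0,0,0,1,0,0.8,5.8,0,0,0,1,2,0.8,6.5,0,0,0,1,3.5,0.8,7,0,0,0,1,4.5,0.8,7.4,0,0,0,1,5.2,0.8,7.6,0,0,0,1,5.6,0.8,7.8,0,0,0,1,5.6,0.8,7.8,0,0,0,1,5.6,0.8,7.8,0,0,0,1,5.6,0.8,7.8,0,0,0]
}}

```text
time_s: 7.5
eef_pos: [0.4943, 0.2122, 0.125]
tcp_rot: [1.123, 1.658, -0.785]
force: [0.7, -0.3, 0.5]
width: 0.246
finger_force: 50.0
```

```bash
cat >> h.py <<'E'
def rep():
    s=status.state(); print({k:np.round(s[k],4) for k in ("time_s","joint_pos","eef_pos","force","width")})
    Rt=R.from_rotvec(s["tcp_rot"]); pen=s["eef_pos"]+Rt.apply([0,0,.158]); ax=-Rt.apply([1,0,0]); print("pen",pen.round(4),"axis",ax.round(3),"button",pen-.061*ax,"toolx",Rt.apply([1,0,0]).round(3))
    return s,pen,ax
E
python3 - <<'E'
from h import *
s,pen,ax=rep()
c=imaging.capture("scene"); uv=project(c,[pen,pen-.061*ax]); print(uv)
u,v=uv[0].astype(int); cv2.imwrite("pics/s3.png",cv2.resize(c["frame"][v-50:v+60,u-75:u+75],None,fx=5,fy=5,interpolation=cv2.INTER_CUBIC))
E
```

```text
{'time_s': np.float64(7.5), 'joint_pos': array([-1.3429,  1.2927,  0.8013,  1.8535,  0.4076,  0.8201, -0.7859]), 'eef_pos': array([0.4943, 0.2122, 0.125 ]), 'force': array([ 0.7264, -0.3028,  0.5487]), 'width': np.float64(0.2461)}
pen [0.5495 0.0744 0.0709] axis [ 0.127 -0.318  0.94 ] button [0.54179473 0.09376347 0.01361018] toolx [-0.127  0.318 -0.94 ]
[[246.65933137 197.6848608 ]
 [242.36866652 219.47071468]]
```

View pics/s3.png

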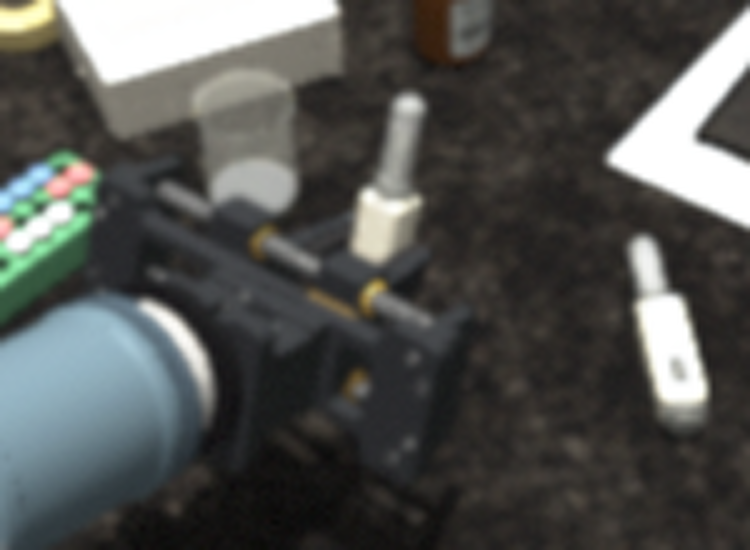

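The gripper is clear of the beaker and the spent swab. Now I'll creep along the pen axis until the button touches the bench.

{"name": "servo_tool", "arguments": {
  "steps": [1,0.3,0,0,0,0,0,1,0.6,0,0,0,0,0,1,0.8,0,0,0,0,0,1,0.9,0,0,0,0,0,1,0.9,0,0,0,0,0,1,0.9,0,0,0,0,0]
}}

```text
time_s: 8.15
eef_pos: [0.493, 0.215, 0.116]
tcp_rot: [1.122, 1.659, -0.786]
force: [-0.2, -0.7, -0.6]
width: 0.243
finger_force: 50.0
```

{"name": "servo_tool", "arguments": {
  "steps": [1,0.1,0,0,0,0,0,1,0.2,0,0,0,0,0,1,0.3,0,0,0,0,0,1,0.3,0,0,0,0,0]
}}

```text
time_s: 8.55
eef_pos: [0.4926, 0.2161, 0.113]
tcp_rot: [1.122, 1.659, -0.786]
force: [-0.4, -1.0, -0.1]
width: 0.245
finger_force: 50.0
```

{"name": "servo_tool", "arguments": {
  "steps": [1,0.1,0,0,0,0,0,1,0.2,0,0,0,0,0,1,0.2,0,0,0,0,0]
}}

```text
time_s: 8.85
eef_pos: [0.4925, 0.2164, 0.1117]
tcp_rot: [1.122, 1.658, -0.787]
force: [-0.5, -0.4, 2.2]
width: 0.244
finger_force: 50.0
```

{"name": "servo_tool", "arguments": {
  "steps": [1,0.1,0,0,0,0,0,1,0.2,0,0,0,0,0,1,0.2,0,0,0,0,0]
}}

```text
time_s: 9.15
eef_pos: [0.4924, 0.2167, 0.1104]
tcp_rot: [1.122, 1.656, -0.787]
force: [-0.3, 0.2, 7.9]
width: 0.246
finger_force: 50.0
```

{"name": "servo_tool", "arguments": {
  "steps": [1,0.1,0,0,0,0,0,1,0.2,0,0,0,0,0,1,0.3,0,0,0,0,0,1,0.4,0,0,0,0,0,1,0.4,0,0,0,0,0]
}}

```text
time_s: 9.65
eef_pos: [0.4919, 0.218, 0.1067]
tcp_rot: [1.122, 1.656, -0.787]
force: [0.2, 1.1, 6.8]
width: 0.244
finger_force: 50.0
```

{"name": "servo_tool", "arguments": {
  "steps": [1,0.1,0,0,0,0,0,1,0.2,0,0,0,0,0,1,0.3,0,0,0,0,0,1,0.4,0,0,0,0,0,1,0.4,0,0,0,0,0]
}}

```text
time_s: 10.15
eef_pos: [0.4908, 0.2201, 0.1013]
tcp_rot: [1.122, 1.66, -0.786]
force: [-0.4, 0.9, -0.0]
width: 0.245
finger_force: 50.0
```

The force rose to 8 N and then fell to 0 after about 11 mm of stroke, so the button has snapped. I'll push slightly further for safety, then lift and level out.

{"name": "servo_tool", "arguments": {
  "steps": [1,0.2,0,0,0,0,0,1,0.4,0,0,0,0,0,1,0.4,0,0,0,0,0]
}}

```text
time_s: 10.45
eef_pos: [0.4904, 0.2212, 0.0977]
tcp_rot: [1.122, 1.659, -0.786]
force: [-0.1, -0.4, -0.7]
width: 0.244
finger_force: 50.0
```

{"name": "servo_tool", "arguments": {
  "steps": [1,-4,0,-1.5,0,0,0,1,-8,0,-3,0,0,0,1,-12,0,-4,0,0,0,1,-15,0,-5.5,0,8,0,1,-17,0,-6,0,16,0,1,-19,0,-7,0,24,0,1,-19,0,-7,0,32,0,1,-19,0,-7,0,40,0,1,-19,0,-7,0,48,0,1,-19,0,-7,0,56,0,1,-19,0,-7,0,64,0,1,-19,0,-7,0,70,0,1,-19,0,-7,0,70,0,1,-19,0,-7,0,70,0,1,-19,0,-7,0,70,0]
}}

```text
time_s: 11.95
eef_pos: [0.4898, 0.2223, 0.3002]
tcp_rot: [1.758, 2.602, -0.003]
force: [0.7, 0.4, -1.0]
width: 0.248
finger_force: 50.0
```

```bash
python3 - <<'E'
from h import *
s,pen,ax=rep()
c=imaging.capture("scene"); 
uv=project(c,[pen]); u,v=uv[0].astype(int)
cv2.imwrite("pics/s4.png",cv2.resize(c["frame"][max(v-50,0):v+60,u-75:u+75],None,fx=5,fy=5,interpolation=cv2.INTER_CUBIC))
delta([.556,-.25,.30],Rpen(-68,0,-1))
E
```

```text
{'time_s': np.float64(11.95), 'joint_pos': array([-0.7575,  0.5068,  0.3191,  1.9325, -0.2249,  0.7379,  0.0739]), 'eef_pos': array([0.4898, 0.2223, 0.3002]), 'force': array([ 0.698 ,  0.3684, -0.9861]), 'width': np.float64(0.248)}
pen [0.4898 0.2219 0.1422] axis [ 0.373 -0.928  0.002] button [0.46703703 0.27844429 0.1420618 ] toolx [-0.373  0.928 -0.002]
shift cm [-46.31 -11.51   0.13] turn deg [-0.1  0.1 -0.1]
```

View pics/s4.png

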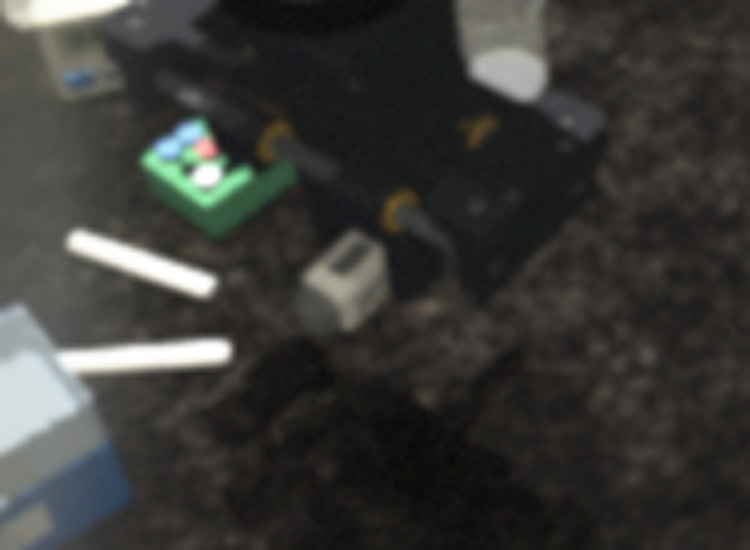

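The button is home: only the grey collar shows at (318,310). Next I'll move above the tray and look at it from close up.

{"name": "servo_tool", "arguments": {
  "steps": [1,-53,-11,0,0,0,0,1,-53,-11,0,0,0,0,1,-53,-11,0,0,0,0,1,-53,-11,0,0,0,0,1,-53,-11,0,0,0,0,1,-53,-11,0,0,0,0,1,-53,-11,0,0,0,0,1,-53,-11,0,0,0,0,1,-53,-11,0,0,0,0,1,-53,-11,0,0,0,0,1,-53,-11,0,0,0,0,1,-53,-11,0,0,0,0,1,-53,-11,0,0,0,0,1,-53,-11,0,0,0,0,1,-53,-11,0,0,0,0]
}}

```text
time_s: 13.5
eef_pos: [0.5859, -0.3087, 0.3004]
tcp_rot: [-1.756, -2.604, -0.001]
force: [-0.7, -0.6, -0.4]
width: 0.247
finger_force: 50.0
```

```bash
python3 - <<'E'
from h import *
s,pen,ax=rep()
c=imaging.capture("wrist"); pickle.dump(c,open("w2.pkl","wb")); cv2.imwrite("pics/w2.png",c["frame"])
ca,sa=np.cos(np.radians(22)),np.sin(np.radians(22))
X=np.array([ca,sa,0]);Y=np.array([-sa,ca,0]); o=np.array([.556,-.251,.012])
print(project(c,[o+X*a+Y*b for a,b in ((.068,.079),(.068,-.079),(-.068,-.079),(-.068,.079))]).round())
print("btn/nose",project(c,[pen-.043*ax,pen+.082*ax]).round())
E
```

```text
{'time_s': np.float64(13.5), 'joint_pos': array([ 0.1908,  0.6954,  0.3391,  1.5947, -0.2763,  0.9   ,  1.0142]), 'eef_pos': array([ 0.5859, -0.3087,  0.3004]), 'force': array([-0.6839, -0.5801, -0.3875]), 'width': np.float64(0.2468)}
pen [ 0.5858 -0.3086  0.1424] axis [ 0.375 -0.927 -0.001] button [ 0.56293882 -0.25200816  0.14242205] toolx [-0.375  0.927  0.001]
[[320.  28.]
 [311. 198.]
 [179. 197.]
 [168.  28.]]
btn/nose [[250. 165.]
 [250. 357.]]
```

View pics/w2.png

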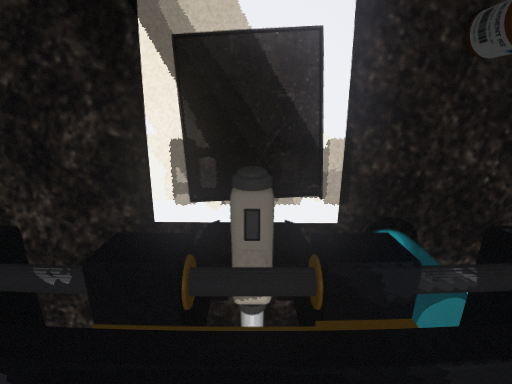

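The tray's rim corners are at about (174,36), (323,27), (323,197) and (187,203). The pen is straight in the grip, with its collar end at (252,168).

```bash
python3 - <<'E'
from h import *
c=pickle.load(open("w2.pkl","rb"))
P=plane(c,[(174,36),(323,27),(323,197),(187,203)],.012)[:,:2]; print(P.round(4))
ctr=P.mean(0); d=(P[0]+P[1])-(P[2]+P[3]); e=(P[1]-P[0])+(P[2]-P[3])
print(ctr,"y yaw",np.degrees(np.arctan2(d[1],d[0])),"x yaw",np.degrees(np.arctan2(e[1],e[0])),np.linalg.norm(d)/2,np.linalg.norm(e)/2)
yaw=np.degrees(np.arctan2(d[1],d[0]))-180
ax=np.array([np.cos(np.radians(yaw)),np.sin(np.radians(yaw))]); b=ctr-.0195*ax
print(yaw,b)
delta([*b,.22],Rpen(yaw,0,-1)); delta([*b,.174],Rpen(yaw,0,-1))
E
```

```text
[[ 0.4706 -0.2075]
 [ 0.5913 -0.1507]
 [ 0.6596 -0.2937]
 [ 0.5323 -0.3522]]
[ 0.56343434 -0.25104009] y yaw 114.30665133066779 x yaw 24.931911913922566 0.15786931214319458 0.136786025429717
-65.69334866933221 [ 0.55540774 -0.23326866]
shift cm [8.16 0.02 8.06] turn deg [-0.  -0.  -2.3]
shift cm [ 8.16  0.02 12.66] turn deg [-0.  -0.  -2.3]
```

{"name": "servo_tool", "arguments": {
  "steps": [1,8.1,0,3,0,0,-2.3,1,8.1,0,7,0,0,-2.3,1,8.1,0,10,0,0,-2.3,1,8.1,0,11.5,0,0,-2.3,1,8.1,0,12.2,0,0,-2.3,1,8.1,0,12.5,0,0,-2.3,1,8.1,0,12.7,0,0,-2.3,1,8.1,0,12.7,0,0,-2.3,1,8.1,0,12.7,0,0,-2.3]
}}

```text
time_s: 14.45
eef_pos: [0.5556, -0.2364, 0.1746]
tcp_rot: [1.708, 2.635, 0.001]
force: [-0.2, 0.3, -0.9]
width: 0.244
finger_force: 50.0
```

```bash
python3 - <<'E'
from h import *
rep()
c=imaging.capture("scene"); pickle.dump(c,open("s5.pkl","wb")); u,v=project(c,[.56,-.25,.01])[0].astype(int); print(u,v)
cv2.imwrite("pics/s5.png",cv2.resize(c["frame"][v-50:v+50,u-70:u+70],None,fx=5,fy=5,interpolation=cv2.INTER_CUBIC))
E
```

```text
{'time_s': np.float64(14.45), 'joint_pos': array([ 0.1427,  0.7967,  0.2569,  1.7865, -0.3281,  0.5985,  1.0189]), 'eef_pos': array([ 0.5556, -0.2364,  0.1746]), 'force': array([-0.1946,  0.3353, -0.9234]), 'width': np.float64(0.2436)}
pen [ 0.5558 -0.2365  0.0166] axis [ 0.408 -0.913  0.001] button [ 0.53093179 -0.18086593  0.01652441] toolx [-0.408  0.913 -0.001]
343 165
```

View pics/s5.png

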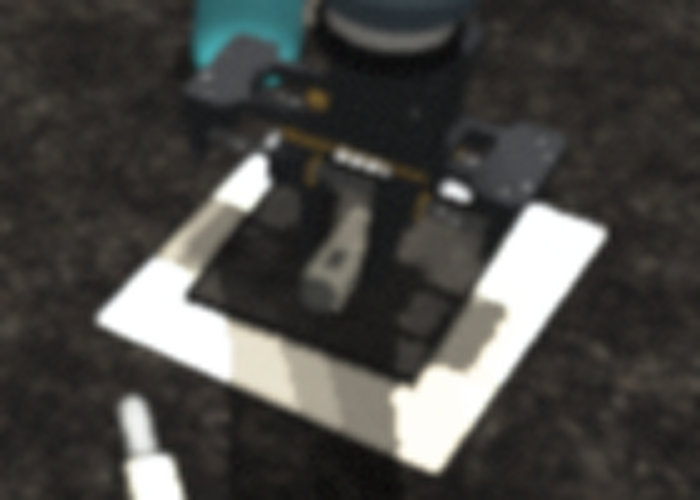

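The pen is over the tray floor with its collar end inside the near rim. I'll shift it 3 mm, lower it 1 mm, release and retreat.

{"name": "servo_tool", "arguments": {
  "steps": [1,0.3,0,0,0,0,0,1,0.3,0,0.1,0,0,0,1,0.3,0,0.1,0,0,0,0.3,0.3,0,0.1,0,0,0,0.3,0.3,0,0.1,0,0,0,0.3,0.3,0,0.1,0,0,0,0.3,0.3,0,0.1,0,0,0,0.3,0.3,0,0.1,0,0,0,0.3,0.3,0,0.1,0,0,0,0.3,0.3,0,-1,0,0,0,0.3,0.3,0,-3,0,0,0,0.3,0.3,0,-6,0,0,0,0.3,-4,0,-11,0,0,0,0.3,-8,0,-14,0,0,0,0.3,-8,0,-14,0,0,0,0.3,-8,0,-14,0,0,0]
}}

```text
time_s: 16.1
eef_pos: [0.5883, -0.3116, 0.3167]
tcp_rot: [1.708, 2.629, -0.001]
force: [-0.0, 0.7, -0.5]
width: 0.352
finger_force: 0.0
```

```bash
python3 - <<'E'
from h import *
rep()
c=imaging.capture("wrist"); pickle.dump(c,open("w3.pkl","wb")); cv2.imwrite("pics/w3.png",c["frame"])
E
```

```text
{'time_s': np.float64(16.1), 'joint_pos': array([ 0.1932,  0.6783,  0.3398,  1.5789, -0.2637,  0.9241,  1.0403]), 'eef_pos': array([ 0.5883, -0.3116,  0.3167]), 'force': array([-3.000e-04,  6.748e-01, -4.899e-01]), 'width': np.float64(0.3522)}
pen [ 0.589  -0.3122  0.1587] axis [ 0.406 -0.914  0.005] button [ 0.56419551 -0.25645082  0.15840096] toolx [-0.406  0.914 -0.005]
```

View pics/w3.png

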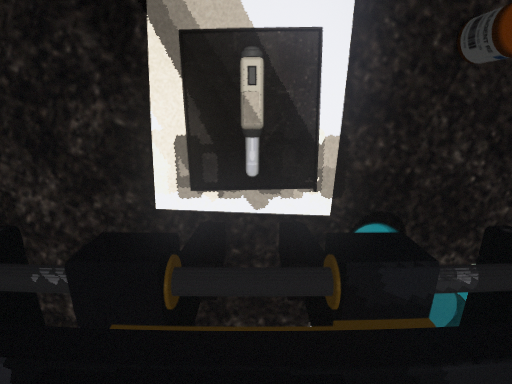

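The swab lies flat and centred in the tray. Its ends at (252,48) and (252,177) are inside the rim rows 29 and 190, and the gripper is clear.

```bash
python3 -c "
from rig import env
print(env.finish_job())"
```

```text
the job is handed in; nothing more can be done
None
```

I fired the unspent swab against the bench top, laid it flat in the black tray with its button home, left the spent swab and bystanders untouched, and handed the job in at about 16 s; no verdict was returned.

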